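Fit the sprung retaining bar across a bench shaker

TASK

Secure the brown bottle on the shaker platform: pinch the two upright tabs of the long blue-tabbed retaining bar together so that the bar shortens, hold it level between the shaker's two side rails, and let it spring out so that each end sits in its recess, one in each rail, under the blue marks. Leave the bottle standing where it is and leave the shorter orange-tabbed bar alone.

Things in the scene. Friction and masses are not known exactly. Their poses are not given: they have to be found in the camera images.
- shaker: Low white bench shaker, fixed; aluminium platform 172 (x) by 170 (y) mm, top 36 mm above the worktop, from x = -46 to +126 mm. Along each side (+y, -y) runs a rail with a recess: inner faces 138 mm apart, 14 mm thick, tops at 90 mm. A 30 mm back plate stands at the rear (+x). Origin: on the worktop, midway between the two recesses; z up.
- recess_left (a point): Centre of the mouth of the blind recess in the inner face of the shaker's +y rail, 70 mm above the worktop. Closed rectangle 50 mm wide (x) and 28 mm high (56 to 84 mm above the worktop), 7 mm deep, black floor; blue mark on the rail's top over it. Axes as the shaker's. The recess floors are 152 mm apart.
- recess_right (a point): The same for the recess in the shaker's -y rail, straight opposite.
- blue_bar: Sprung telescopic bar to be fitted, with two upright BLUE tabs: 154 mm long (own y) when free, 18 wide, 12 high, black ends 16 wide, about 150 g; lies with tabs up (own z). Tabs 22 mm wide, 6 thick, tops 62 mm above the underside, outer faces 64 mm apart, equally far from the bar's middle. Origin: on the underside, midway between the ends when free; it goes with the half of end a.
- blue_bar_end_a (a point): Centre of the end face of the blue-tabbed bar at its own -y, 6 mm above the underside. The bar's middle is always midway between ends a and b. Pinching the tabs along y shortens the bar by up to 34 mm against a spring (3 N at first, 8 N at the end) to a hard stop: then the tabs' outer faces are 30 mm apart and the bar is 120 mm long.
- blue_bar_end_b (a point): Centre of the end face of the blue-tabbed bar at its own +y (the sliding half), 6 mm above the underside.
- bottle: Brown glass-look bottle with a black cap, 46 mm in diameter and 88 mm high, standing loose on the shaker's platform about 66 mm behind the recess line. Origin: centre of its underside. To be left standing.
- orange_bar: A shorter bar of the same kind, 116 mm long, with ORANGE tabs, lying on the worktop: too short for this shaker, to be left alone. Origin: middle of its underside; y along the bar.
There are look-alikes about, which are no part of the job. Of the things shaped like the bottle, the brown one is meant.

How it is judged (in metres and radians):
At the end, for the whole second after the job is handed in: Each end of the blue-tabbed bar is at least 3.5 mm deep in a recess, one in each rail (within its width and height), the bar at rest; the bottle upright within 20 mm of where it stood, the orange-tabbed bar within 30 mm of where it lay (((y of blue_bar_end_a in the frame of shaker above 0.0725 m and y of blue_bar_end_b in the frame of shaker below -0.0725 m) or (y of blue_bar_end_b in the frame of shaker above 0.0725 m and y of blue_bar_end_a in the frame of shaker below -0.0725 m)) and x of blue_bar_end_a in the frame of shaker between -0.025 and 0.025 m and z of blue_bar_end_a in the frame of shaker between 0.056 and 0.084 m and x of blue_bar_end_b in the frame of shaker between -0.025 and 0.025 m and z of blue_bar_end_b in the frame of shaker between 0.056 and 0.084 m and linear speed of blue_bar below 0.02 m/s and distance of bottle from where it was at the start of the episode below 0.02 m and angle between bottle's own z axis and vertical below 0.15 rad and distance of orange_bar from where it was at the start of the episode below 0.03 m); the robot touches nothing.
It fails at once if the bottle is knocked over (angle between bottle's own z axis and vertical above 0.6 rad).
It also fails if it takes over 35 s, if anything falls off the work surface, if the arm or the gripper's body presses on something with over 40 N, if the wrist force passes 120 N, or if a joint passes its speed limit or range.

ROBOT

A 6-joint arm with a two-finger parallel gripper is mounted at the origin on a cart in front of the work surface, level with it; the furniture and walls round the work are solid. World frame = base frame: x ahead of the robot, y to its left, z up, the work surface at z = 0. Lengths are in m, angles in degrees, forces in N, time in s.
With the tool pointing down it reaches from about 0.25 to 0.725 m from the base axis. Payload 9.7 kg.
Tool frame: the origin (TCP) lies midway between the tips of the shut fingers; the grasp point (between the pads) lies 19 mm behind it; z points along the fingers, x is the direction in which the jaws open and shut, and the axes are right-handed (so a half turn about z gives the same grasp; the last joint's range is limited). The gripper opens to 85 mm and grips with 20 to 120 N. Pads are 22 mm wide; open, the fingers measure 114 mm over their backs; the gripper's body (76 mm by 85 mm) begins 54 mm behind the grasp point. The pads swing forward as they close: fully open they stand 13 mm farther back than shut.
Start: joints at [63.942, 4.979, 10.078, 95.1, 0, 90], TCP at [0.242, 0.494, 0.231] pointing down, gripper open.
Joint ranges: [-179.16, 179.16], [-48.56, 103.87], [-65.8, 70.77], [-126.05, 130.52], [-82.76, 87.17], [-180, 180]. Speed limits (degrees/s): [127.2, 127.2, 147.25, 180, 180, 180].

INTERFACE

Orientations are given as [roll, pitch, yaw] about the fixed x, y, z axes, in that order (R = Rz(yaw) Ry(pitch) Rx(roll)).
In Python, from workcell import bot, optics gives the robot as it stands.
- The arm moves only by the shell command python3 -m creep 'ROWS' [FORCE]. ROWS is JSON, a list of rows, each a list of 7 numbers: the shift along the tool's x, y, z in m, then the turn, a rotation vector about the tool's x, y, z in rad, then the opening, from 0 (shut) to 1 (fully open). A call has 1 to 8 rows; each row is the pose to reach, as a shift and turn from the pose commanded when the call began, along the tool's axes at that moment; what a row does not reach only later rows make up. A row lasts 1/10 s, in which the tool goes at most 50 mm and 8.59 degrees, less where a joint would pass 70% of its speed; a pose out of reach is approached as far as the arm can. A call with a gripper value outside its range is refused whole. The fingers move at their own pace and stop on an object; FORCE is the grip in N (left out, the last holds). Time passes only in rows, so rows that repeat a pose let the fingers close. It gives the time, the measured TCP pose, the force and the opening at its end, in the units of the state.
- bot.get_obs(): the state, without advancing time (a new reading comes with each control period).
- optics.camera(name): name is "side" or "top"; returns the picture (420x560x3 uint8, red, green, blue); there is no depth.
- optics.camera_params(name): a dict with "camera_matrix" (3x3 intrinsics, pixels), "D" ([k1, k2, p1, p2, k3] as OpenCV has them; the pictures are not rectified), "R" (3x3) and "t" (3): a world point X has camera coordinates R X + t. Camera axes: x right, y down, z forward; pixel columns grow to the right and rows downward; lengths in m; the calibration is good to about 2 mm. A picture is of the moment at which its call begins. camera_params takes no time and is no camera call.
- bot.job_done(): hands the job in, once; it reports no verdict.
The state is a dict: "time": time; "q": joint angles; "qd": joint speeds; "joint_efforts": joint torques, N m; "ee_pos": TCP position; "tcp_rot": TCP orientation; "wrist_force": force on the tool from outside, world axes, zero at the start; "torque": the same for the moment, N m; "opening": finger opening in m.
Only numpy, scipy, OpenCV 4.12 (cv2) and the standard library are available. Lean on these libraries where they do the work, as an engineer would, in place of code of your own. Each camera call takes 0.05 s, during which the arm holds its last target.

## Working session

There is one attempt and no reset: what is moved stays moved. The work goes in short steps, Python scripts to look and compute and a shell command to move; the robot and the scene stay as the last step left them, time stands still between calls to the robot, and variables do not carry over. Pictures are saved under pics/ and viewed, and the job is handed in when it is done.

```bash
ls; mkdir -p pics
python3 - <<'E'
from workcell import bot, optics
import cv2
print(bot.get_obs())
for n in("side","top"):
    p=optics.camera_params(n);print(n,p)
    cv2.imwrite(f"pics/{n}0.png",optics.camera(n)[:,:,::-1])
E
```

```text
pics
{'time': 0.0, 'q': array([ 6.39414168e+01,  5.01081862e+00,  1.00349545e+01,  9.50987340e+01,
       -1.13130955e-03,  8.99995595e+01]), 'qd': array([ 0.00280207,  0.10872498,  0.14307202, -0.08005741, -0.01281743,
       -0.0372146 ]), 'joint_efforts': array([ 3.91399866e-03, -5.20391071e+01,  4.64793599e+01,  1.67083705e-02,
        2.33581732e-04,  6.83754067e-07]), 'ee_pos': array([0.24151762, 0.49388934, 0.23059024]), 'tcp_rot': array([1.79998869e+02, 7.45981963e-02, 6.39418573e+01]), 'wrist_force': array([ 0.16772468, -0.11523547,  0.1024338 ]), 'torque': array([ 0.05483273, -0.01348964, -0.01203296]), 'opening': 0.08561925759986819}
side {'camera_matrix': array([[532.42913142,   0.        , 275.35603201],
       [  0.        , 532.42913142, 215.72085936],
       [  0.        ,   0.        ,   1.        ]]), 'D': array([0.02492125, 0.        , 0.        , 0.        , 0.        ]), 'R': array([[ 0.91121539, -0.41187902, -0.00649582],
       [-0.17340423, -0.3692293 , -0.91301736],
       [ 0.37365424,  0.83308187, -0.40786899]]), 't': array([-0.47987892,  0.17594931,  1.04387559])}
top {'camera_matrix': array([[546.12086128,   0.        , 280.55942423],
       [  0.        , 546.12086128, 205.92606109],
       [  0.        ,   0.        ,   1.        ]]), 'D': array([-0.00053206,  0.        ,  0.        ,  0.        ,  0.        ]), 'R': array([[ 0.01284479, -0.99982127, -0.01387216],
       [-0.98865763, -0.0106228 , -0.14981069],
       [ 0.14963655,  0.01563911, -0.98861738]]), 't': array([0.0377356 , 0.53000234, 1.10635406])}
```

View pics/side0.png

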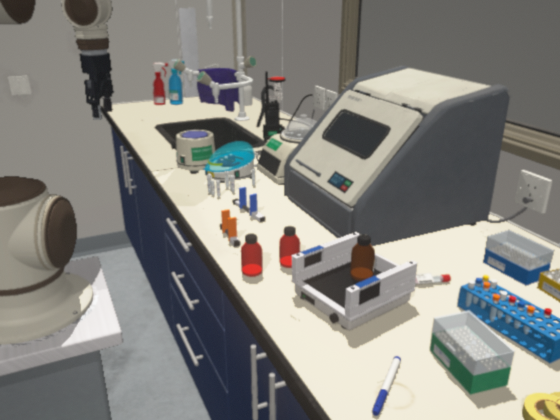

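View pics/top0.png

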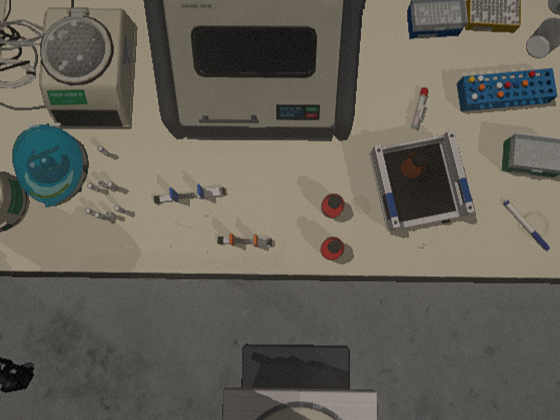

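The top view shows two tabbed bars: a blue-tabbed one at about (190,194) and an orange-tabbed one at about (246,241). There are three bottles: brown on the shaker at (413,168), and two red ones at (332,205) and (332,248). The shaker is at about (422,182). I'll confirm these in enlarged crops.

Run:
```python
import cv2
t=cv2.imread("pics/top0.png");s=cv2.imread("pics/side0.png")
def c(im,x,y,w,h,k,n): cv2.imwrite("pics/"+n,cv2.resize(im[y:y+h,x:x+w],None,fx=k,fy=k,interpolation=cv2.INTER_CUBIC))
c(t,140,170,100,50,8,"t_bar.png")
c(t,365,125,115,110,5,"t_sh.png")
c(s,220,180,60,70,8,"s_bar.png")
c(s,285,225,140,100,5,"s_sh.png")
```

```text
(no output)
```

View pics/t_bar.png

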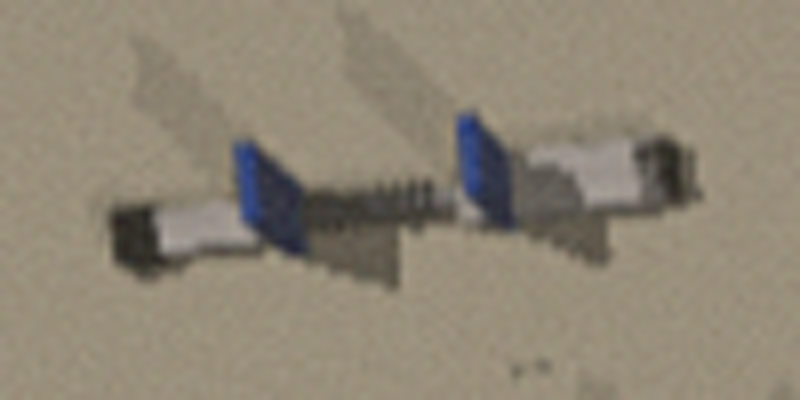

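View pics/t_sh.png

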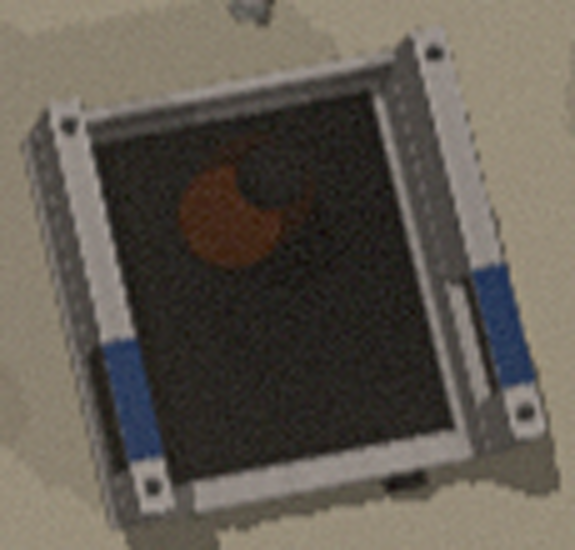

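View pics/s_bar.png

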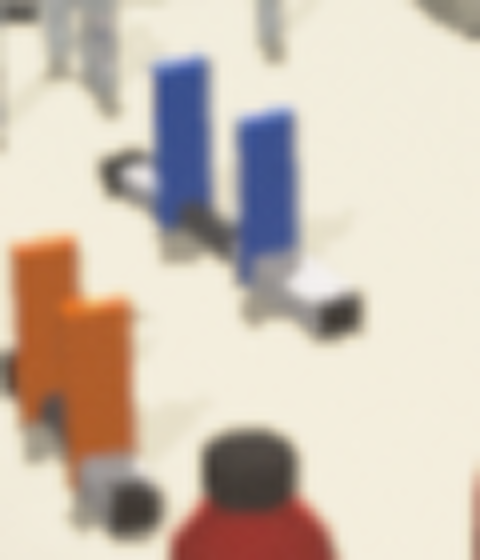

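View pics/s_sh.png

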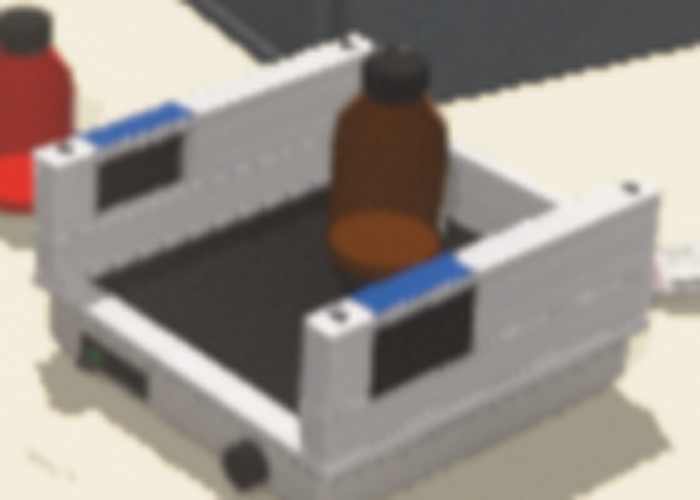

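```bash
cat > h.py <<'E'
import numpy as np, cv2
from scipy.optimize import least_squares
from workcell import bot, optics
P={n:optics.camera_params(n) for n in("side","top")}
def proj(n,X):
    p=P[n]; return cv2.projectPoints(np.asarray(X,float).reshape(-1,1,3),cv2.Rodrigues(p["R"])[0],p["t"],p["camera_matrix"],p["D"])[0].reshape(-1,2)
def place(q,L):
    L=np.asarray(L,float);c,s=np.cos(q[2]),np.sin(q[2])
    z=q[3] if len(q)>3 else 0
    return np.c_[q[0]+c*L[:,0]-s*L[:,1],q[1]+s*L[:,0]+c*L[:,1],L[:,2]+z]
def fit(obs,q0):
    # obs: (cam,k,ox,oy,[(u,v,x,y,z mm)..])
    def res(q):
        r=[]
        for cam,k,ox,oy,pts in obs:
            a=np.array(pts,float); uv=(a[:,:2]+.5)/k-.5+[ox,oy]
            r.append((proj(cam,place(q,a[:,2:]/1000))-uv).ravel())
        return np.concatenate(r)
    s=least_squares(res,q0,loss="soft_l1");return s.x,res(s.x).reshape(-1,2)
def box(x0,x1,y0,y1,z0,z1): return np.array([(x,y,z) for x in(x0,x1) for y in(y0,y1) for z in(z0,z1)])/1000
def draw(im,cam,q,boxes,col=(0,255,0),k=1,o=(0,0)):
    for b in boxes:
        uv=(proj(cam,place(q,box(*b)))-o+.5)*k-.5
        for i in range(8):
            for bit in(1,2,4):
                if not i&bit: cv2.line(im,tuple(int(v) for v in uv[i].round()),tuple(int(v) for v in uv[i|bit].round()),col,1,cv2.LINE_AA)
E
python3 - <<'E'
from h import *
for n in P: print(n,-P[n]["R"].T@P[n]["t"])
bo=[("top",8,140,170,[(235,145,11,32,62),(246,222,-11,32,62),(458,117,11,-26,62),(470,200,-11,-26,62)]),
("side",8,220,180,[(240,122,-11,-32,62),(295,112,11,-32,62),(155,68,-11,26,62),(208,60,11,26,62)])]
so=[("top",5,365,125,[(103,345,25,83,90),(138,338,25,69,90),(162,458,-25,69,90),(127,465,-25,83,90),(473,270,25,-69,90),(507,263,25,-83,90),(535,382,-25,-83,90),(503,388,-25,-69,90)]),
("side",5,285,225,[(85,132,-25,83,90),(175,103,25,83,90),(190,112,25,69,90),(105,145,-25,69,90),(355,300,-25,-69,90),(450,253,25,-69,90),(475,268,25,-83,90),(375,312,-25,-83,90)])]
qs=[]
for nm,o,q0 in(("bar",bo,[.5,.2,.1,0]),("sh",so,[.5,-.25,.1,0])):
    for sub in (o,[(o[0])],[(o[1])]):
        q,r=fit(sub,q0[:4] if len(sub)==2 else q0[:3]);print(nm,q.round(4),np.degrees(q[2]).round(2),r.round(1).tolist() if len(sub)==2 else "")
        if len(sub)==2: qs.append(q)
B=[(-9,9,-77,77,0,12),(-11,11,26,32,12,62),(-11,11,-32,-26,12,62)]
S=[(-46,126,69,83,36,90),(-46,126,-83,-69,36,90),(-25,25,69,83,56,84),(-25,25,-83,-69,56,84)]
for cam,nm,q,bx,(x,y,w,h,k) in(("top","bt",qs[0],B,(140,170,100,50,8)),("side","bs",qs[0],B,(220,180,60,70,8)),("top","st",qs[1],S,(365,125,115,110,5)),("side","ss",qs[1],S,(285,225,140,100,5))):
    im=cv2.imread(f"pics/{cam}0.png");im=cv2.resize(im[y:y+h,x:x+w],None,fx=k,fy=k,interpolation=cv2.INTER_CUBIC)
    draw(im,cam,q,bx,k=k,o=(x,y));cv2.imwrite(f"pics/o_{nm}.png",im)
a=[cv2.imread(f"pics/o_{n}.png") for n in("bt","bs","st","ss")]
W=[cv2.resize(i,(int(i.shape[1]*290/i.shape[0]),290)) for i in a]
r1=np.hstack([cv2.resize(W[0],(480,240)),cv2.resize(W[1],(206,240))]);r2=np.hstack([W[2],W[3]])
m=max(r1.shape[1],r2.shape[1]);pad=lambda r:cv2.copyMakeBorder(r,0,0,0,m-r.shape[1],0)
cv2.imwrite("pics/o_all.png",np.vstack([pad(r1),pad(r2)]))
E
```

```text
side [ 0.07773486 -1.00232024  0.58329204]
top [0.35795515 0.02605657 1.17368434]
bar [0.5547 0.242  0.1314 0.0018] 7.53 [[0.1, 0.1], [-0.3, 0.9], [0.1, 0.3], [-0.4, 0.3], [0.3, 0.2], [0.7, -0.3], [0.4, 0.2], [0.9, -0.4]]
bar [0.5559 0.2421 0.1312] 7.52 
bar [0.5548 0.2464 0.1431] 8.2 
sh [ 0.5426 -0.2524  0.2093  0.002 ] 11.99 [[-0.2, -0.4], [-0.4, -0.4], [0.5, -0.1], [0.6, -0.2], [-0.2, -0.1], [-0.2, -0.1], [0.3, 0.2], [-0.1, 0.3], [-1.5, 0.4], [-0.2, -0.8], [1.4, -0.0], [-1.0, 0.5], [-1.2, -0.7], [-0.1, 0.0], [0.7, 0.2], [0.5, 0.3]]
sh [ 0.5427 -0.2528  0.211 ] 12.09 
sh [ 0.545  -0.2493  0.2065] 11.83
```

View pics/o_all.png

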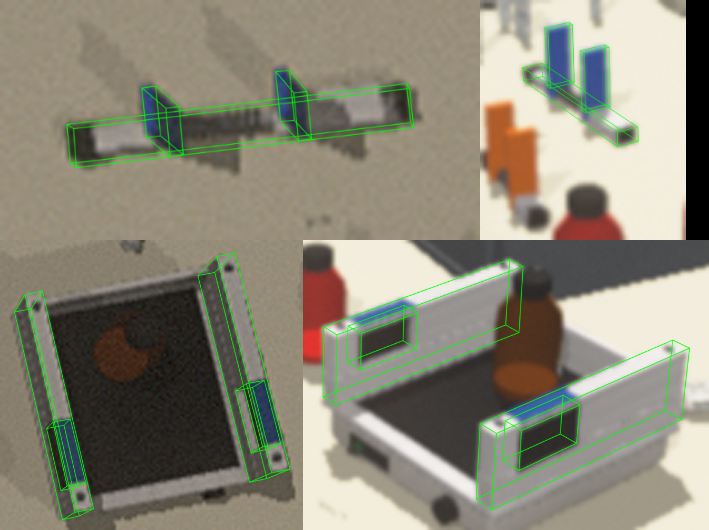

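The overlays fit both the bar and the shaker well. The blue bar is at about (0.5555, 0.242) with yaw 7.5°, and the shaker is at about (0.5427, -0.2525) with yaw 12°. The crop confirms blue tabs on the longer bar and orange tabs on the shorter one. Next I'll work out the first shift.

```bash
cat >> h.py <<'E'
from scipy.spatial.transform import Rotation as Ro
def shift(p,yaw,cur=None):
    o=bot.get_obs(); 
    R0=Ro.from_euler("xyz",o["tcp_rot"],degrees=True); R1=Ro.from_euler("xyz",[180,0,yaw],degrees=True)
    d=R0.inv().apply(np.array(p)-o["ee_pos"]); w=(R0.inv()*R1).as_rotvec()
    print("t",o["time"],"pos",o["ee_pos"].round(4),"rot",o["tcp_rot"].round(2),"q",o["q"].round(1),"open",round(o["opening"],4),"F",o["wrist_force"].round(1))
    print("shift",d.round(4),"turn",w.round(4))
E
python3 -c "
from h import *
shift([.5555,.242,.15],97.5)
shift([.5555,.242,.23],97.5)"
```

```text
t 0.1 pos [0.2415 0.4939 0.2307] rot [-1.800e+02  7.000e-02  6.394e+01] q [63.9  5.  10.  95.1  0.  90. ] open 0.0853 F [0.5 0.  0. ]
shift [-0.0883  0.3927  0.0808] turn [-4.000e-04  1.100e-03 -5.857e-01]
t 0.1 pos [0.2415 0.4939 0.2307] rot [-1.800e+02  7.000e-02  6.394e+01] q [63.9  5.  10.  95.1  0.  90. ] open 0.0853 F [0.5 0.  0. ]
shift [-0.0884  0.3927  0.0008] turn [-4.000e-04  1.100e-03 -5.857e-01]
```

```bash
python3 -m creep '[[-0.01,0.045,0,0,0,-0.073,1],[-0.02,0.09,0,0,0,-0.146,1],[-0.03,0.135,0,0,0,-0.22,1],[-0.04,0.18,0,0,0,-0.29,1],[-0.05,0.222,0,0,0,-0.365,1],[-0.06,0.265,0,0,0,-0.44,1],[-0.07,0.31,0,0,0,-0.51,1],[-0.08,0.355,0,0,0,-0.586,1]]' 40
python3 -c "
from h import *
shift([.5555,.242,.15],97.5)"
```

```text
time: 0.9
ee_pos: [0.5265, 0.2648, 0.231]
tcp_rot: [-180.0, 0.0, 97.7]
wrist_force: [0.3, 0.7, -0.5]
opening: 0.0856
t 0.9 pos [0.5265 0.2648 0.231 ] rot [-1.7998e+02  1.0000e-02  9.7690e+01] q [26.7 10.5 16.2 95.7  0.  19. ] open 0.0856 F [ 0.3  0.7 -0.5]
shift [-0.0265  0.0257  0.081 ] turn [-0.0004  0.0001  0.0033]
```

```bash
python3 -m creep '[[-0.026,0.026,0.04,0,0,0,1],[-0.026,0.026,0.08,0,0,0,1],[-0.026,0.026,0.11,0,0,0,1],[-0.026,0.026,0.11,0,0,0,1],[-0.026,0.026,0.11,0,0,0,1]]'
python3 - <<'E'
from h import *
a=[]
for n,(x,y,w,h) in(("top",(130,150,110,80)),("side",(205,130,110,110))):
    im=optics.camera(n)[:,:,::-1].copy();cv2.imwrite(f"pics/{n}1.png",im)
    a.append(cv2.resize(im[y:y+h,x:x+w],(400*w//h,400),interpolation=cv2.INTER_CUBIC))
i=np.hstack(a);cv2.imwrite("pics/a1.png",cv2.resize(i,(790,790*i.shape[0]//i.shape[1])))
shift([.5555,.242,.02],97.5)
E
```

```text
time: 1.4
ee_pos: [0.5543, 0.2439, 0.1218]
tcp_rot: [-180.0, 0.0, 97.5]
wrist_force: [-1.0, -0.3, 0.1]
opening: 0.0855
t 1.5 pos [0.5553 0.2445 0.1238] rot [ 1.7983e+02 -5.0000e-02  9.7540e+01] q [23.8 11.8  5.8 83.8 -0.  16.2] open 0.0852 F [-0.4  0.3  0.8]
shift [-0.0026 -0.0004  0.1037] turn [ 0.0029 -0.0009  0.0007]
```

View pics/a1.png

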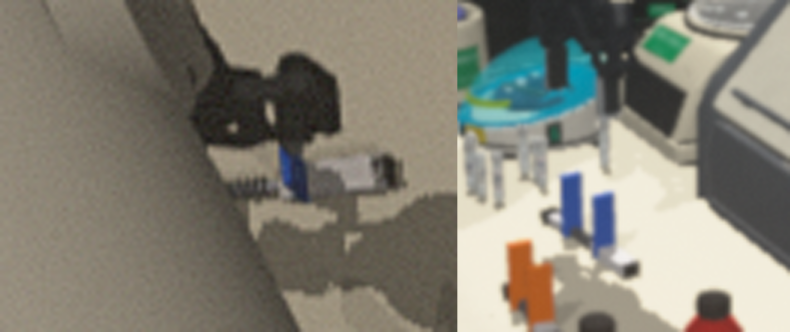

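The side view shows the open fingers above the two blue tabs, and the bar hasn't moved. I'll descend partway and check that the fingers straddle the tabs.

```bash
python3 -m creep '[[-0.003,0,0.02,0,0,0,1],[-0.003,0,0.04,0,0,0,1],[-0.003,0,0.05,0,0,0,1],[-0.003,0,0.05,0,0,0,1],[-0.003,0,0.05,0,0,0,1]]'
python3 - <<'E'
from h import *
im=optics.camera("side")[:,:,::-1].copy();cv2.imwrite(f"pics/side2.png",im)
x,y,w,h=210,150,90,90
cv2.imwrite("pics/a2.png",cv2.resize(im[y:y+h,x:x+w],(590,590),interpolation=cv2.INTER_CUBIC))
shift([.5555,.242,.02],97.5)
E
```

```text
time: 2.0
ee_pos: [0.5554, 0.2413, 0.0728]
tcp_rot: [179.9, -0.0, 97.5]
wrist_force: [-0.8, -0.1, 0.2]
opening: 0.0852
t 2.05 pos [0.5556 0.2413 0.0729] rot [ 1.7989e+02 -3.0000e-02  9.7530e+01] q [23.5 12.3  0.7 78.4 -0.  16. ] open 0.0855 F [0.1 0.3 0.7]
shift [ 0.0007 -0.0001  0.0529] turn [ 0.002  -0.0005  0.0005]
```

View pics/a2.png

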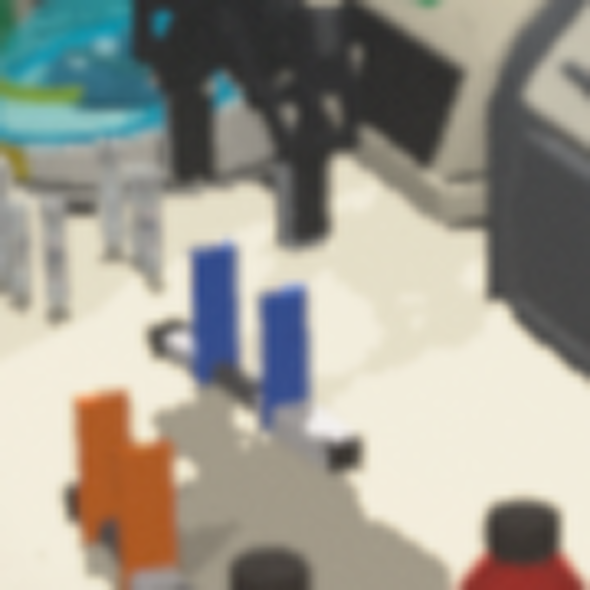

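Run:
```python
from h import *
q=[.5556,.2413,np.radians(7.5)]
L=np.array([(x,y,86) for y in(-57,-43,43,57) for x in(-11,11)])/1000
print(((proj("side",place(q,L))-[210,150]+.5)*590/90).round())
```

```text
[[297. 266.]
 [345. 255.]
 [279. 255.]
 [327. 244.]
 [177. 192.]
 [223. 182.]
 [161. 182.]
 [207. 172.]]
```

The finger positions agree with the prediction to within about 1 px, and that small offset matches the one in the bar fit. Now I'll descend and pinch.

```bash
python3 -m creep '[[0.0005,0,0.02,0,0,0,1],[0.0005,0,0.04,0,0,0,1],[0.0005,0,0.053,0,0,0,1],[0.0005,0,0.053,0,0,0,1],[0.0005,0,0.053,0,0,0,1]]'
python3 - <<'E'
from h import *
im=optics.camera("side")[:,:,::-1].copy();cv2.imwrite(f"pics/side3.png",im)
x,y,w,h=210,150,90,90
cv2.imwrite("pics/a3.png",cv2.resize(im[y:y+h,x:x+w],(590,590),interpolation=cv2.INTER_CUBIC))
shift([.5555,.242,.02],97.5)
E
```

```text
time: 2.55
ee_pos: [0.5552, 0.2416, 0.0191]
tcp_rot: [180.0, -0.0, 97.5]
wrist_force: [-0.0, 0.1, 0.6]
opening: 0.0851
t 2.6 pos [0.5555 0.2417 0.0195] rot [ 1.7992e+02 -2.0000e-02  9.7520e+01] q [23.5 13.6 -3.6 72.7  0.  16. ] open 0.0857 F [-0.4  0.4  0.1]
shift [ 0.0003  0.0001 -0.0005] turn [ 0.0014 -0.0004  0.0003]
```

View pics/a3.png

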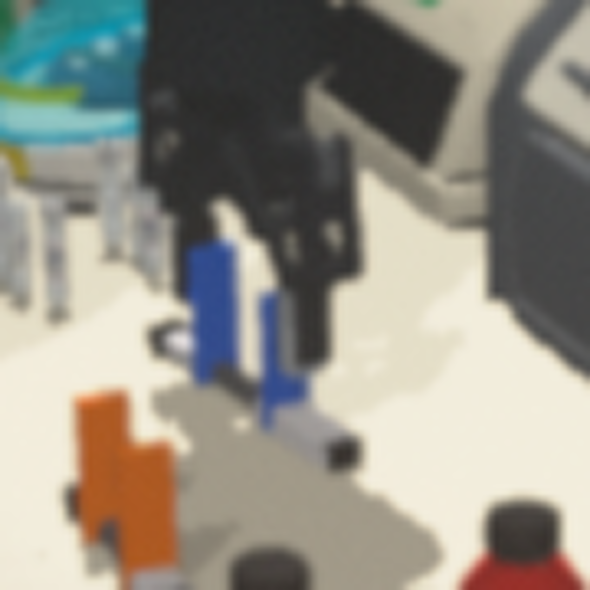

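The fingers straddle both tabs: the near one is at about (305,330) in the crop and the far one is behind the tab at (195,260). Now I'll pinch.

```bash
python3 -m creep '[[0,0,0,0,0,0,0],[0,0,0,0,0,0,0],[0,0,0,0,0,0,0],[0,0,0,0,0,0,0],[0,0,0,0,0,0,0],[0,0,0,0,0,0,0],[0,0,0,0,0,0,0],[0,0,0,0,0,0,0]]' 40
python3 - <<'E'
from h import *
im=optics.camera("side")[:,:,::-1].copy();cv2.imwrite(f"pics/side4.png",im)
x,y,w,h=210,150,90,90
cv2.imwrite("pics/a4.png",cv2.resize(im[y:y+h,x:x+w],(590,590),interpolation=cv2.INTER_CUBIC))
shift([.5555,.242,.02],97.5)
E
```

```text
time: 3.4
ee_pos: [0.5569, 0.2415, 0.0217]
tcp_rot: [179.7, -0.0, 97.5]
wrist_force: [0.1, -4.3, 16.1]
opening: 0.0288
t 3.45 pos [0.5569 0.2415 0.0217] rot [179.68  -0.    97.48] q [23.5 13.5 -3.5 72.7 -0.1 16. ] open 0.0294 F [ 0.  -4.2 15.1]
shift [ 0.0007 -0.0014  0.0017] turn [ 0.0056 -0.0001 -0.0003]
```

View pics/a4.png

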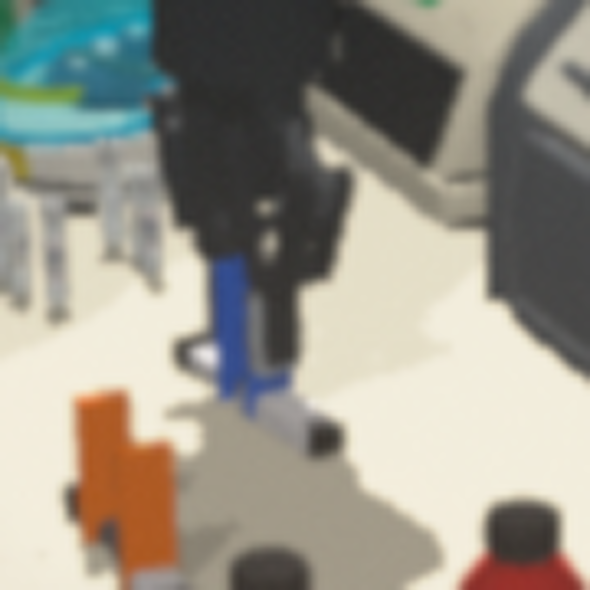

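The opening is 29 mm, so the bar is fully shortened and held. I'll lift it and check that it stays level.

```bash
python3 -m creep '[[0,0,-0.01,0,0,0,0],[0,0,-0.03,0,0,0,0],[0,0,-0.06,0,0,0,0],[0,0,-0.09,0,0,0,0],[0,0,-0.12,0,0,0,0],[0,0,-0.14,0,0,0,0],[0,0,-0.14,0,0,0,0]]'
python3 - <<'E'
from h import *
im=optics.camera("side")[:,:,::-1].copy();cv2.imwrite(f"pics/side5.png",im)
x,y,w,h=190,90,120,120
cv2.imwrite("pics/a5.png",cv2.resize(im[y:y+h,x:x+w],(590,590),interpolation=cv2.INTER_CUBIC))
shift([.5427,-.2525,.16],102)
E
```

```text
time: 4.15
ee_pos: [0.556, 0.242, 0.1618]
tcp_rot: [179.7, -0.1, 97.5]
wrist_force: [0.3, 0.7, -1.4]
opening: 0.0292
t 4.2 pos [0.5554 0.2417 0.1594] rot [ 1.7988e+02 -4.0000e-02  9.7520e+01] q [23.5 11.7  9.6 87.8  0.  16. ] open 0.0292 F [ 0.3 -0.2 -1.8]
shift [-0.4883 -0.0773 -0.0011] turn [ 0.0021 -0.0006 -0.0782]
```

View pics/a5.png

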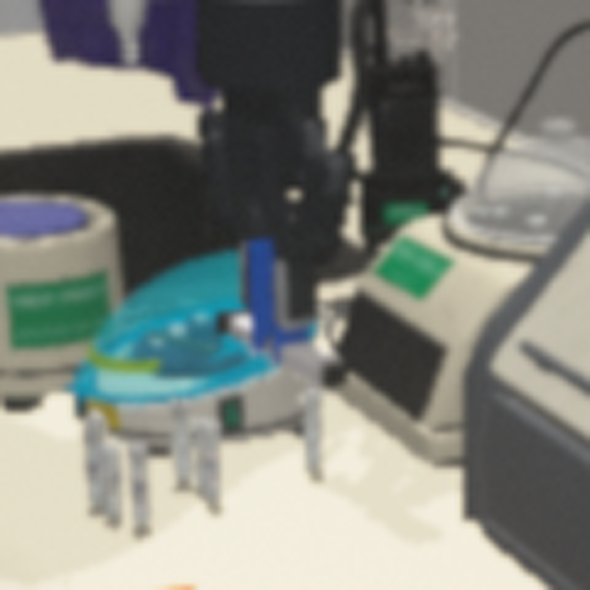

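The bar is held and looks level in the gripper. Next I'll carry it over the shaker.

```bash
python3 -m creep '[[-0.02,-0.003,0,0,0,-0.003,0],[-0.055,-0.009,0,0,0,-0.01,0],[-0.095,-0.015,0,0,0,-0.017,0],[-0.135,-0.021,0,0,0,-0.024,0],[-0.175,-0.028,0,0,0,-0.03,0],[-0.215,-0.034,0,0,0,-0.036,0],[-0.25,-0.04,0,0,0,-0.04,0],[-0.27,-0.043,0,0,0,-0.044,0]]'
python3 -c "
from h import *
shift([.5427,-.2525,.16],102)"
```

```text
time: 5.0
ee_pos: [0.5465, -0.0343, 0.1563]
tcp_rot: [-179.8, -0.0, 99.9]
wrist_force: [0.8, 0.8, -2.7]
opening: 0.0292
t 5.0 pos [ 0.5465 -0.0343  0.1563] rot [-1.7985e+02 -2.0000e-02  9.9940e+01] q [ -3.6   3.9   0.6  86.9  -0.  -13.5] open 0.0292 F [ 0.8  0.8 -2.7]
shift [-0.2143 -0.0414 -0.0036] turn [-0.0027 -0.0003 -0.0359]
```

```bash
python3 -m creep '[[-0.035,-0.007,0,0,0,-0.006,0],[-0.075,-0.014,0,0,0,-0.012,0],[-0.115,-0.022,0,0,0,-0.019,0],[-0.155,-0.03,0,0,0,-0.026,0],[-0.19,-0.037,0,0,0,-0.032,0],[-0.21,-0.041,0,0,0,-0.036,0],[-0.214,-0.041,0,0,0,-0.036,0],[-0.214,-0.041,0,0,0,-0.036,0]]'
python3 - <<'E'
from h import *
a=[]
for n,(x,y,w,h) in(("top",(340,90,150,150)),("side",(275,150,150,170))):
    im=optics.camera(n)[:,:,::-1].copy();cv2.imwrite(f"pics/{n}6.png",im)
    a.append(cv2.resize(im[y:y+h,x:x+w],(400*w//h,400),interpolation=cv2.INTER_CUBIC))
i=np.hstack(a);cv2.imwrite("pics/a6.png",i);print(i.shape)
shift([.5427,-.2525,.16],102)
E
```

```text
time: 5.8
ee_pos: [0.5439, -0.2499, 0.1566]
tcp_rot: [-179.9, -0.1, 102.0]
wrist_force: [0.8, 0.7, -2.2]
opening: 0.0293
(400, 752, 3)
t 5.9 pos [ 0.5443 -0.2488  0.1574] rot [-1.7994e+02 -6.0000e-02  1.0213e+02] q [-24.6  10.9   8.4  87.7   0.  -36.7] open 0.0297 F [ 0.7 -0.  -1. ]
shift [-0.0033 -0.0024 -0.0026] turn [-0.001  -0.0011  0.0023]
```

View pics/a6.png

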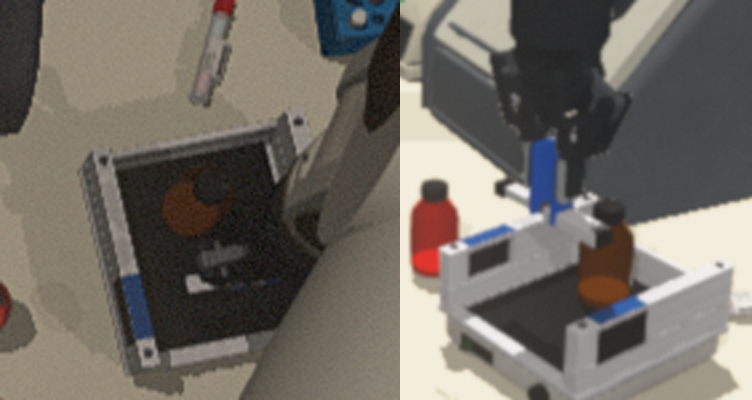

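Run:
```python
from h import *
B=[(-9,9,-60,60,0,12),(-11,11,9,15,12,62),(-11,11,-15,-9,12,62)]
S=[(-25,25,69,83,56,84),(-25,25,-83,-69,56,84)]
qb=[.5443,-.2488,np.radians(12.1),.137]; qs=[.5427,-.2525,np.radians(12),0.001]
out=[]
for cam,(x,y,w,h) in(("top",(385,140,70,70)),("side",(300,190,80,80))):
    k=7;im=cv2.imread(f"pics/{cam}6.png");c=cv2.resize(im[y:y+h,x:x+w],None,fx=k,fy=k,interpolation=cv2.INTER_CUBIC)
    if cam=="side": c0=c.copy()
    draw(c,cam,qb,B,k=k,o=(x,y));draw(c,cam,qs,S,(0,0,255),k=k,o=(x,y));out.append(cv2.resize(c,(395,395)) )
cv2.imwrite("pics/a7.png",np.hstack(out));cv2.imwrite("pics/a8.png",c0)
```

```text
(no output)
```

View pics/a7.png

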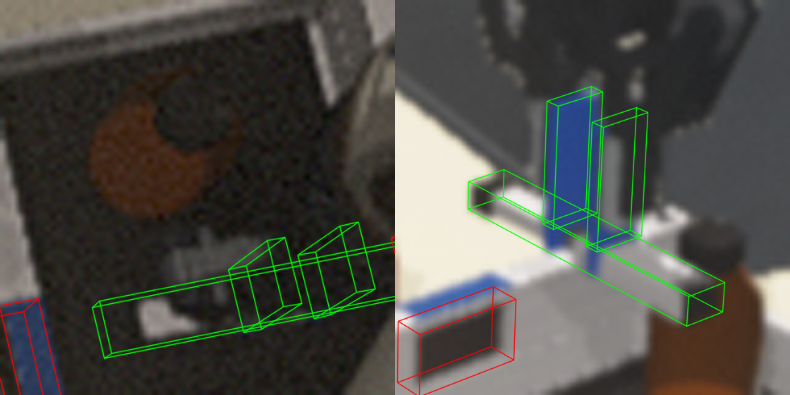

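View pics/a8.png

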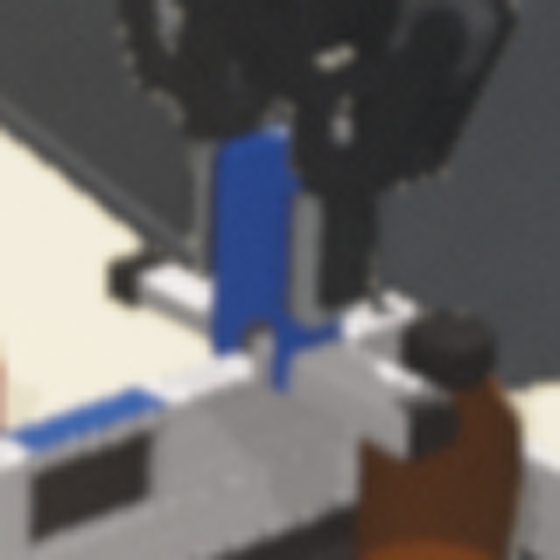

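The bar sits in the gripper as predicted and is level to within a pixel. The platform is clear below it and the bottle is behind. I'll correct x and y by a few millimetres and lower it partway.

```bash
python3 -m creep '[[-0.003,-0.002,0,0,0,0,0],[-0.003,-0.002,0,0,0,0,0],[-0.003,-0.002,0,0,0,0,0]]'
python3 -c "
from h import *
shift([.5427,-.2525,.083],102)"
```

```text
time: 6.2
ee_pos: [0.5433, -0.2526, 0.1584]
tcp_rot: [180.0, 0.0, 102.1]
wrist_force: [-0.4, -0.8, -1.3]
opening: 0.0294
t 6.2 pos [ 0.5433 -0.2526  0.1584] rot [1.7999e+02 1.0000e-02 1.0214e+02] q [-24.9  10.9   8.6  87.7   0.  -37.1] open 0.0294 F [-0.4 -0.8 -1.3]
shift [ 0.0002 -0.0006  0.0754] turn [0.0002 0.0001 0.0024]
```

```bash
python3 -m creep '[[0,0,0.015,0,0,0,0],[0,0,0.03,0,0,0,0],[0,0,0.038,0,0,0,0],[0,0,0.038,0,0,0,0],[0,0,0.038,0,0,0,0]]'
python3 - <<'E'
from h import *
shift([.5427,-.2525,.083],102)
o=bot.get_obs();p=o["ee_pos"]
B=[(-9,9,-60,60,0,12),(-11,11,9,15,12,62),(-11,11,-15,-9,12,62)]
S=[(-25,25,69,83,56,84),(-25,25,-83,-69,56,84)]
qb=[p[0],p[1],np.radians(12.1),p[2]-.0215]; qs=[.5427,-.2525,np.radians(12),0.001]
cam="side";x,y,w,h=300,200,80,80
im=optics.camera(cam)[:,:,::-1].copy();cv2.imwrite("pics/side9.png",im);k=7
c=cv2.resize(im[y:y+h,x:x+w],None,fx=k,fy=k,interpolation=cv2.INTER_CUBIC);c0=c.copy()
draw(c,cam,qb,B,k=k,o=(x,y));draw(c,cam,qs,S,(0,0,255),k=k,o=(x,y))
cv2.imwrite("pics/a9.png",cv2.resize(np.hstack([c0,c]),(790,395)))
E
```

```text
time: 6.7
ee_pos: [0.543, -0.253, 0.12]
tcp_rot: [-180.0, -0.0, 102.1]
wrist_force: [0.1, -0.3, -0.8]
opening: 0.0292
t 6.7 pos [ 0.543 -0.253  0.12 ] rot [-1.7997e+02 -2.0000e-02  1.0210e+02] q [-25.   10.9   4.4  83.5  -0.  -37.1] open 0.0292 F [ 0.1 -0.3 -0.8]
shift [ 0.0006 -0.0002  0.037 ] turn [-0.0005 -0.0003  0.0018]
```

View pics/a9.png

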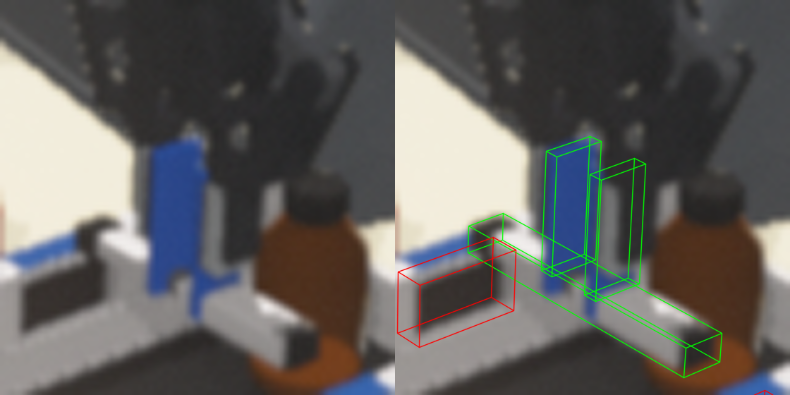

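```bash
python3 -m creep '[[0.0005,0,0.012,0,0,0,0],[0.0005,0,0.024,0,0,0,0],[0.0005,0,0.034,0,0,0,0],[0.0005,0,0.038,0,0,0,0],[0.0005,0,0.038,0,0,0,0],[0.0005,0,0.038,0,0,0,0]]'
python3 - <<'E'
from h import *
shift([.5427,-.2525,.083],102)
o=bot.get_obs();p=o["ee_pos"]
B=[(-9,9,-60,60,0,12)]
S=[(-25,25,69,83,56,84),(-25,25,-83,-69,56,84)]
qb=[p[0],p[1],np.radians(12.1),p[2]-.0215]; qs=[.5427,-.2525,np.radians(12),0.001]
cam="side";x,y,w,h=300,220,80,80
im=optics.camera(cam)[:,:,::-1].copy();cv2.imwrite("pics/side10.png",im);k=7
c=cv2.resize(im[y:y+h,x:x+w],None,fx=k,fy=k,interpolation=cv2.INTER_CUBIC);c0=c.copy()
draw(c,cam,qb,B,k=k,o=(x,y));draw(c,cam,qs,S,(0,0,255),k=k,o=(x,y))
cv2.imwrite("pics/a10.png",cv2.resize(np.hstack([c0,c]),(790,395)))
E
```

```text
time: 7.35
ee_pos: [0.5431, -0.2526, 0.0824]
tcp_rot: [180.0, 0.0, 102.1]
wrist_force: [-0.4, 0.0, -1.8]
opening: 0.0288
t 7.35 pos [ 0.5431 -0.2526  0.0824] rot [179.99   0.   102.1 ] q [-24.9  11.3   0.7  79.4   0.  -37. ] open 0.0288 F [-0.4  0.  -1.8]
shift [ 0.0002 -0.0004 -0.0006] turn [0.0002 0.0001 0.0017]
```

View pics/a10.png

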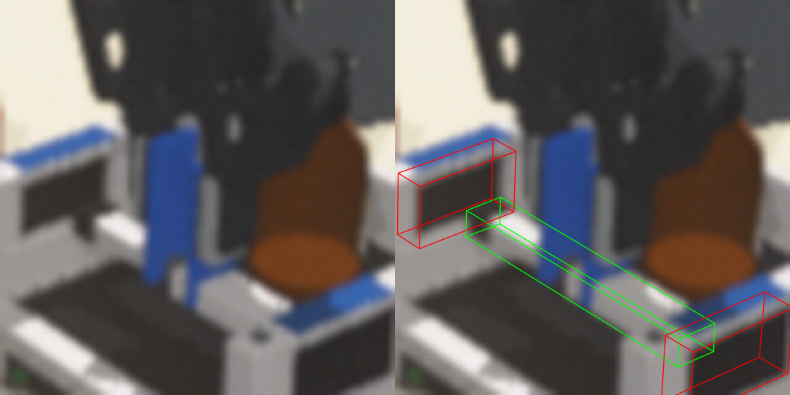

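The bar is between the rails at recess height with no contact force. Now I'll let it spring out gradually.

```bash
python3 -m creep '[[0,0,0,0,0,0,0.42],[0,0,0,0,0,0,0.5],[0,0,0.001,0,0,0,0.58],[0,0,0.001,0,0,0,0.66],[0,0,0.002,0,0,0,0.72],[0,0,0.002,0,0,0,0.72]]'
python3 - <<'E'
from h import *
shift([.5427,-.2525,.083],102)
cam="side";x,y,w,h=290,220,110,80
im=optics.camera(cam)[:,:,::-1].copy();cv2.imwrite("pics/side11.png",im);k=7
cv2.imwrite("pics/a11.png",cv2.resize(im[y:y+h,x:x+w],None,fx=k,fy=k,interpolation=cv2.INTER_CUBIC))
E
```

```text
time: 8.0
ee_pos: [0.543, -0.2526, 0.0801]
tcp_rot: [-180.0, -0.0, 102.1]
wrist_force: [-0.7, -0.8, -1.9]
opening: 0.0616
t 8.0 pos [ 0.543  -0.2526  0.0801] rot [-1.7999e+02 -1.0000e-02  1.0210e+02] q [-24.9  11.4   0.5  79.1   0.  -37. ] open 0.0616 F [-0.7 -0.8 -1.9]
shift [ 0.0001 -0.0003 -0.0029] turn [-0.0001 -0.0001  0.0018]
```

View pics/a11.png

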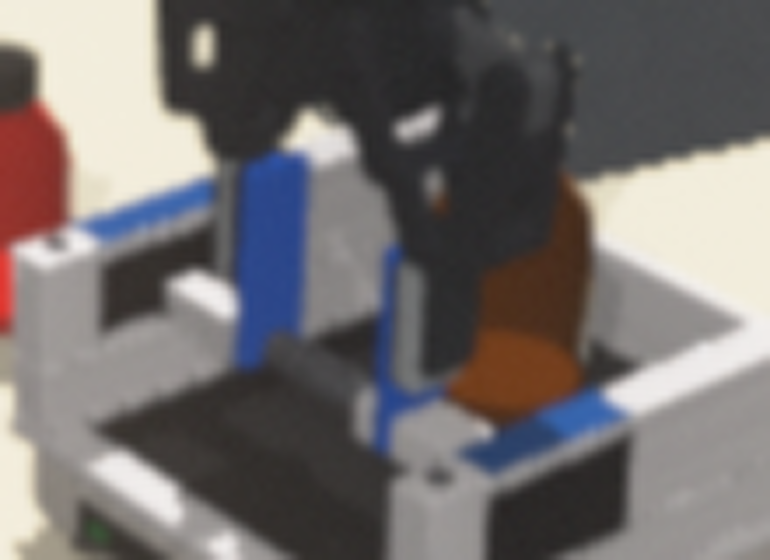

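The far end, at about (170,290), now meets the dark recess. I'll open fully, then look.

```bash
python3 -m creep '[[0,0,0,0,0,0,0.8],[0,0,0,0,0,0,0.9],[0,0,0,0,0,0,1],[0,0,0,0,0,0,1],[0,0,0,0,0,0,1]]'
python3 - <<'E'
from h import *
shift([.5427,-.2525,.083],102)
cam="side";x,y,w,h=290,220,110,80
im=optics.camera(cam)[:,:,::-1].copy();cv2.imwrite("pics/side12.png",im);k=7
cv2.imwrite("pics/a12.png",cv2.resize(im[y:y+h,x:x+w],None,fx=k,fy=k,interpolation=cv2.INTER_CUBIC))
E
```

```text
time: 8.55
ee_pos: [0.5431, -0.2526, 0.0804]
tcp_rot: [180.0, 0.0, 102.1]
wrist_force: [-0.1, 0.9, -0.6]
opening: 0.0854
t 8.55 pos [ 0.5431 -0.2526  0.0804] rot [179.99   0.   102.1 ] q [-24.9  11.3   0.5  79.1   0.  -37. ] open 0.0854 F [-0.1  0.9 -0.6]
shift [ 0.0002 -0.0004 -0.0026] turn [0.0002 0.0001 0.0017]
```

View pics/a12.png

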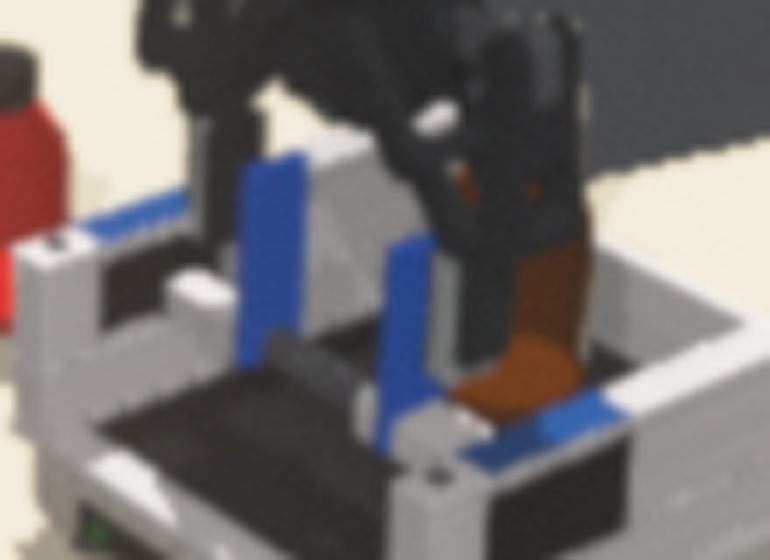

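Both tabs are free and the bar stays put without the gripper. I'll retreat straight up and then clear of the camera views.

```bash
python3 -m creep '[[0,0,-0.02,0,0,0,1],[0,0,-0.05,0,0,0,1],[0,0,-0.09,0,0,0,1],[0,0,-0.13,0,0,0,1],[0,0,-0.16,0,0,0,1],[0,0,-0.17,0,0,0,1]]' && python3 -m creep '[[0.03,0,0,0,0,0,1],[0.07,0,0,0,0,0,1],[0.11,0,0,0,0,0,1],[0.15,0,0,0,0,0,1],[0.19,0,0,0,0,0,1],[0.23,0,0,0,0,0,1],[0.26,0,0,0,0,0,1],[0.27,0,0,0,0,0,1]]'
python3 - <<'E'
from h import *
B=[(-9,9,-76,76,0,12),(-11,11,25,31,12,62),(-11,11,-31,-25,12,62)]
S=[(-25,25,69,76,56,84),(-25,25,-76,-69,56,84)]
qs=[.5427,-.2525,np.radians(12),0.001]
out=[]
for cam,(x,y,w,h) in(("top",(365,125,115,110)),("side",(285,220,130,100))):
    im=optics.camera(cam)[:,:,::-1].copy();cv2.imwrite(f"pics/{cam}13.png",im);k=6
    c=cv2.resize(im[y:y+h,x:x+w],None,fx=k,fy=k,interpolation=cv2.INTER_CUBIC);cv2.imwrite(f"pics/{cam}13c.png",c)
    draw(c,cam,qs,S,(0,0,255),k=k,o=(x,y));draw(c,cam,[.5427,-.2525,np.radians(12),.064],B,k=k,o=(x,y));cv2.imwrite(f"pics/{cam}13o.png",c)
a=cv2.imread("pics/top13c.png");b=cv2.imread("pics/top13o.png")
cv2.imwrite("pics/a13.png",cv2.resize(np.hstack([a,b]),(800,383)))
E
```

```text
time: 9.2
ee_pos: [0.5438, -0.2529, 0.2541]
tcp_rot: [179.8, 0.2, 102.1]
wrist_force: [0.5, -0.3, 0.0]
opening: 0.0851
time: 10.0
ee_pos: [0.4857, 0.0136, 0.2498]
tcp_rot: [-180.0, -0.0, 102.2]
wrist_force: [-0.5, -1.2, -0.7]
opening: 0.0853
```

View pics/a13.png

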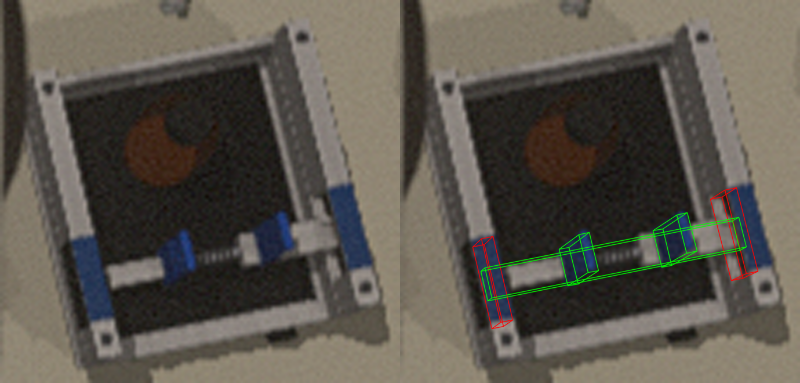

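View pics/side13c.png

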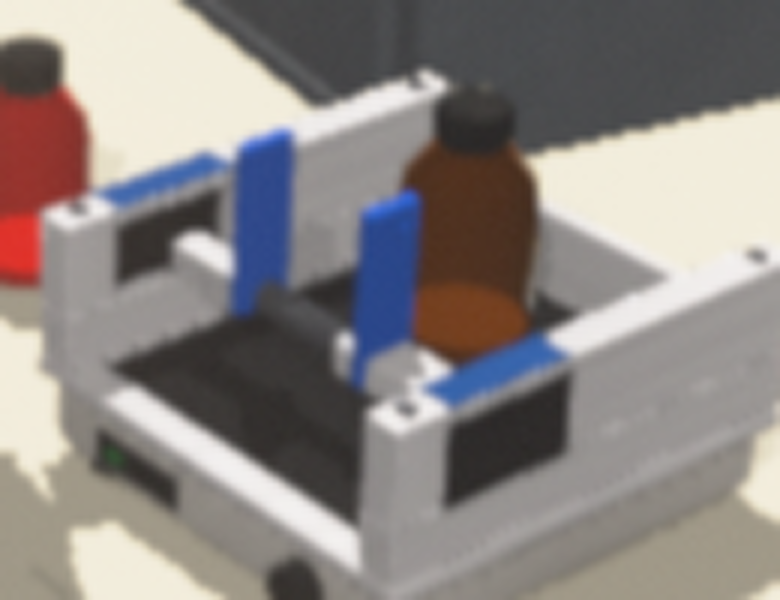

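View pics/side13o.png

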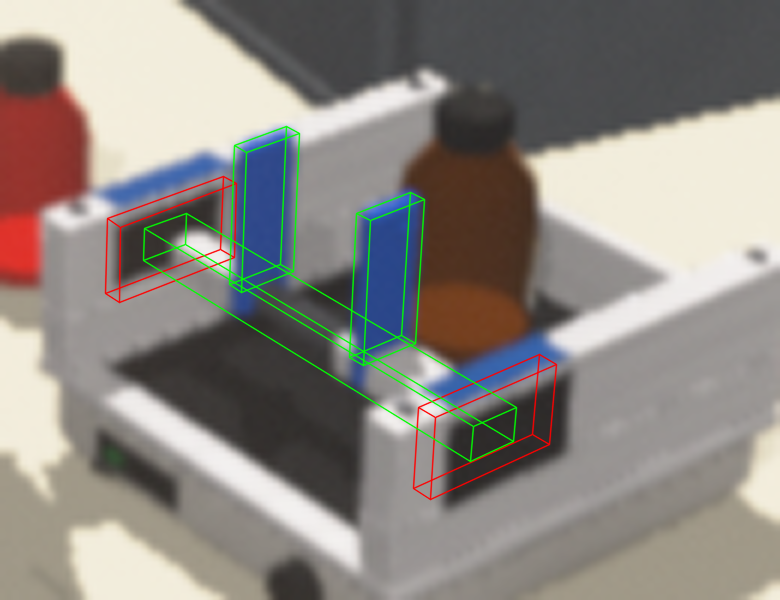

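View pics/top13.png

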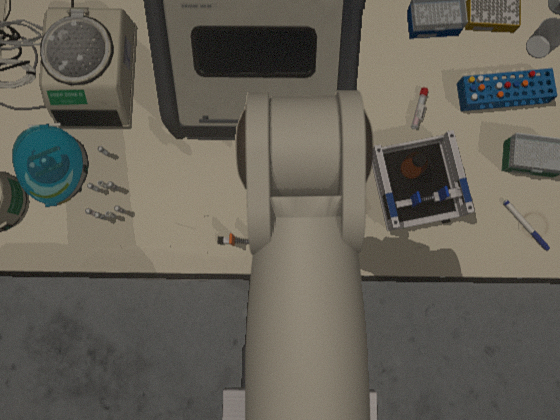

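The final overlays match the seated pose: tabs about 62 mm apart, underside about 64 mm up, and both black ends hidden inside their recesses. The bottle still stands at (413,168) in the top view. The orange bar's visible end is still at about (220,240), with the rest hidden by the arm. The arm touches nothing, so I'm handing in.

```bash
python3 -c "
from h import *
o=bot.get_obs();print(o['time'],o['wrist_force'].round(1),o['qd'].round(1))
print(bot.job_done())"
```

```text
10.1 [-0.2 -0.9 -0.7] [-2.4  0.7  0.7 -0.1 -0.4 -1.4]
the job is handed in; nothing more can be done
None
```

The blue-tabbed bar is fitted across the shaker, with each end in its recess under the blue marks. I handed the job in at 10.1 s of the 35 s allowed; no verdict was reported.

- **What I did:** I pinched the tabs until the fingers were 29 mm apart, which is the bar's hard stop. I then carried it level to the shaker, lowered it between the rails and opened the fingers gradually so it sprang out. The gripper then backed off upwards and to the side.
- **Last checks:** Both camera overlays match a seated bar within about 1 px, with tabs roughly 62 mm apart and the underside about 64 mm above the worktop. The bottle is standing where it was, and the wrist force was about 1 N, within its noise.
- **Not directly confirmed:** The black bar ends can't be told apart from the dark recess floors, so how deep they sit is inferred from the tab positions. The orange bar was partly hidden by the arm in the last picture, but its visible end had not moved.
- **Small disagreement:** The side camera read about 1 px (2 mm) off from the top camera throughout, which is within the stated calibration.

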